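Match the fine gain of two sensor channels

ROBOT

A 7-joint arm with a two-finger parallel gripper is mounted at the origin on the work surface. World frame = base frame: x ahead of the robot, y to its left, z up, the work surface at z = 0. Lengths are in m, angles in rad, forces in N, time in s.
With the tool pointing down it reaches from about 0.425 to 0.875 m from the base axis. Payload 4.7 kg.
Tool frame: the origin (TCP) lies between the finger pads; the fingertips stand 14 mm ahead of it and the grasp point (between the pads) lies 5 mm behind it; z points along the fingers, y is the line along which they close (so a half turn about z gives the same grasp; the last joint's range is limited). The gripper opens to 87 mm and grips with 3 to 60 N. Pads are 19 mm wide; open, the fingers measure 117 mm over their backs; the gripper's body (75 mm by 190 mm) begins 51 mm behind the grasp point.
Start: joints at [-1.123, 0.321, -0.07, 1.45, 0.023, 1.371, -0.057], TCP at [0.273, 0.59, 0.237] pointing down, gripper open.
Joint ranges: [-2.86, 2.86], [-0.3, 2.09], [-1.38, 1.24], [0.06, 2.45], [-1.56, 4.7], [0.09, 2.05], [-2.69, 2.69]. Speed limits (rad/s): [2.57, 2.57, 3.14, 3.14, 3.14, 3.14, 3.14].

INTERFACE

Orientations are given as a rotation vector (axis times angle).
In Python, from bench import ctrl gives the robot as it stands.
- The arm moves only by the tool step_arm, never from a script. Its argument "commands" is a list of rows, each an object with "travel": the shift along the tool's x, y, z in m, a list of three; "turn": the turn, a rotation vector about the tool's x, y, z in degrees, a list of three. A call has 1 to 5 rows; each row is the pose to reach, as a shift and turn from the pose commanded when the call began, along the tool's axes at that moment; what a row does not reach only later rows make up. A row lasts 1/10 s, in which the tool goes at most 50 mm and 8.59 degrees, less where a joint would pass 70% of its speed; a pose out of reach is approached as far as the arm can. A call with a gripper value outside its range is refused whole. "gripper" is the opening, from 0 (shut) to 1 (fully open), set as the call begins (left out, the last holds). The fingers move at their own pace and stop on an object; "force" is the grip in N (left out, the last holds). Time passes only in rows, so rows that repeat a pose let the fingers close. It gives the time, the measured TCP pose, the force, the opening and the grip force at its end, in the units of the state.
- ctrl.get_state(): the state, without advancing time (a new reading comes with each control period).
- ctrl.get_image(name): name is "scene" or "top" or "wrist"; returns the picture (384x512x3 uint8, red, green, blue); there is no depth.
- ctrl.camera_model(name): a dict with "fx", "fy", "cx", "cy" (pixels), "R" (3x3) and "t" (3): a world point X has camera coordinates R X + t; the wrist camera has in their place "T_tool_cam" (4x4, takes a point from camera to tool coordinates, whose origin is the TCP and whose axes are the flange's). Camera axes: x right, y down, z forward; pixel columns grow to the right and rows downward; lengths in m; the calibration is good to about 2 mm. A picture is of the moment at which its call begins: read the wrist's pose just before it. camera_model takes no time and is no camera call.
- ctrl.close_job(): hands the job in; it is judged then, once.
The state is a dict: "time": time; "joint_positions": joint angles; "qd": joint speeds; "joint_torque": joint torques, N m; "position": TCP position; "tool_rot": TCP orientation; "ft_force": force on the tool from outside, world axes, zero at the start; "torque": the same for the moment, N m; "grip_width": opening from 0.0 (shut) to 1.0 (fully open); "grip_force": force on a finger pad.
Only numpy, scipy, OpenCV 4.12 (cv2) and the standard library are available. Lean on these libraries where they do the work, as an engineer would, in place of code of your own. Each camera call takes 0.05 s, during which the arm holds its last target. There are 200 camera calls.

TASK

Make the amplifier's right channel ready for the plate test: turn only the small inner knob of the right-hand concentric pair until it points to the same place on its scale as the left pair's inner knob, without dragging the outer ring round with it. Then push the output toggle switch beside it fully over, away from the robot, to switch on. Leave the left channel's knobs and everything else on the table as they are.

Things in the scene. Friction and masses are not known exactly. Their poses are not given: they have to be found in the camera images.
- console: two-channel amplifier, a fixed box 180 (x) by 340 (y) by 65 mm high, flat top; origin at the centre of its underside, x away from the robot, y to its left, yaw within 0.25 rad. On top, along its y axis: left pair of concentric knobs at y +105 mm, right pair at -25 mm, toggle at -125 mm. Round each pair 11 white marks 0.28 rad apart, the middle one at its +x
- right_fine (a joint): angle of the small inner knob of the right pair (beside the toggle), the one to set: rad, 0 with its nose to console +x, grows clockwise seen from above, stops at -1.4 and 1.4. Friction 0.025 N m, stays where it is left. It starts clockwise of the left one by 0.5 to 1.8 rad
- right_fine_top (a point): centre of that knob's top face, on its axis, 114 mm above the table; x along the bar to its nose. An upright black bar 10 mm thick, 28 mm high, 31 mm long: from 14 mm behind the axis to the pointed nose 17 mm ahead (white line on top). Below it 5 mm of a thin shaft, then the outer ring, whose top lies 33 mm below this point: fingers reaching lower touch the ring
- right_fine_nose (a point): tip of its nose, at the height of the top, 17 mm from the axis; same axes as right_fine_top
- left_fine (a joint): angle of the left pair's inner knob, the setting to copy (same shape, zero and sense); to be left alone
- left_fine_nose (a point): tip of the nose of the left fine knob, at its top, 17 mm from its axis; x axis along the bar towards the nose
- right_ring_mark (a point): black mark on the top edge of the right pair's outer ring (aluminium, 56 mm across, top 81 mm above the table), 28 mm from the axis; shows the ring's setting. The ring turns easily (0.03 N m, about 1 N at its rim)
- left_ring_mark (a point): mark on the top edge of the left pair's ring, 28 mm from the axis
- output (a joint): output toggle switch: 0 off, leaning towards the robot side (console -x) by 0.5 rad; 1.0 fully on, leaning 0.5 rad to console +x; stays where it is left, friction 0.06 N m (about 1.5 N at its tip)
- output_tip (a point): centre of the 16 mm ball at the end of the toggle's 8 mm stem; 45 mm from its pivot, which lies along console y, 73 mm above the table at console x = 0, y = -125 mm; the tip is 112 mm above the table when off or on
- sensor_a: contact sensor on the pale gridded plate, a black disc with a brass centre, 36 mm across and 9 mm high, with two ears, origin at the centre of its underside; bystander
- sensor_b: second such contact sensor on the pale gridded plate; bystander
- sensor_c: third such contact sensor, lying on the far part of the amplifier's top panel between the two pairs of knobs; bystander
- mug: white mug, 80 mm across, 90 mm high, origin under its centre; bystander
- tape: roll of pale tape lying flat, 90 mm across, 20 mm high, origin under its centre; bystander
- driver: screwdriver lying on the table, 170 mm long; bystander
- jar: small pale jar, 56 mm across, 70 mm high, origin under its centre; bystander

How it is judged:
By the outcome, as a careful person would: the job done as asked, in the order asked, and still so for the second after the job is handed in, with the robot touching nothing.
It also fails if it takes over 59 s, if anything falls off the work surface, if the arm or the gripper's body presses on something with over 40 N, if the wrist force passes 120 N, or if a joint passes its speed limit or range.

## Working session

There is one attempt and no reset: what is moved stays moved. The work goes in short steps, Python scripts to look and compute and a tool call to move; the robot and the scene stay as the last step left them, time stands still between calls to the robot, and variables do not carry over. Pictures are saved under pics/ and viewed, at most 10 in all, crops included, and the job is handed in when it is done.

Besides the shell and the picture viewer there is one more tool, called by a JSON object that holds its "op" and its "data". step_arm: Moves the arm, as the interface text tells. Its arguments: {"type":"object","properties":{"commands":{"type":"array"},"gripper":{"type":"number"},"force":{"type":"number"}},"required":["commands"]}

```bash
mkdir -p pics
python3 - <<'E'
from bench import ctrl
import cv2,numpy as np
s=ctrl.get_state();print(s['time'],s['position'],s['tool_rot'])
for n in ['top','scene']:
    im=ctrl.get_image(n);cv2.imwrite(f'pics/{n}0.png',im[:,:,::-1])
    m=ctrl.camera_model(n);print(n,m['fx'],m['cx'],m['cy'],-np.array(m['R']).T@np.array(m['t']))
    np.save(f'pics/{n}0.npy',im)
print(ctrl.camera_model('wrist'))
E
```

```text
0.0 [0.27303483 0.5893098  0.23545858] [-6.75987250e-01 -3.06769192e+00  2.93208281e-03]
top 496.2226016266219 256.33551295319546 187.39296369276983 [0.25479214 0.00352805 1.47631195]
scene 409.65748663372943 255.20611463905345 191.03537343298794 [1.33154056 0.15575686 1.33409963]
{'fx': 333.3837307354606, 'fy': 333.3837307354606, 'cx': 251.87941454033808, 'cy': 189.5982566166517, 'T_tool_cam': array([[-6.06037527e-04, -9.61360784e-01, -2.75290892e-01,
         7.36025619e-02],
       [ 9.99999781e-01, -5.09808515e-04, -4.21109028e-04,
         7.18398408e-04],
       [ 2.64492064e-04, -2.75291087e-01,  9.61360883e-01,
        -1.47896572e-01],
       [ 0.00000000e+00,  0.00000000e+00,  0.00000000e+00,
         1.00000000e+00]])}
```

View pics/top0.png

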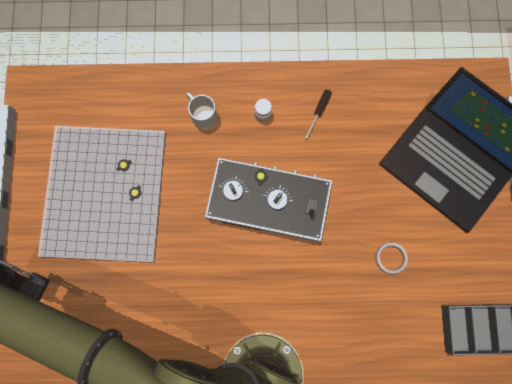

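View pics/scene0.png

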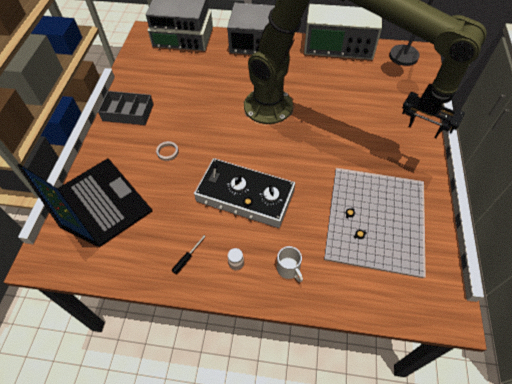

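Top view: the console is at about (269,200), yawed slightly. The left knob is at (233,190), the right at (277,199), the toggle at (312,210), and sensor_c at (261,176). Next I'll get the console pose.

```bash
cat > h.py <<'E'
import numpy as np,cv2
from scipy.spatial.transform import Rotation as Ro
from bench import ctrl
def cam(name,s=None):
    m=ctrl.camera_model(name)
    if name!='wrist':
        R=np.array(m['R']);return m,R.T,-R.T@np.array(m['t'])
    T=np.array(m['T_tool_cam']);Rt=Ro.from_rotvec(s['tool_rot']).as_matrix()
    return m,Rt@T[:3,:3],Rt@T[:3,3]+np.array(s['position'])
def ray(c,uv,z):
    m,R,t=c;uv=np.atleast_2d(uv).astype(float)
    d=np.c_[(uv[:,0]-m['cx'])/m['fx'],(uv[:,1]-m['cy'])/m['fy'],np.ones(len(uv))]@R.T
    return (t+d*((z-t[2])/d[:,2])[:,None])[:,:2]
def proj(c,X):
    m,R,t=c;p=(np.atleast_2d(X)-t)@R
    return np.c_[m['fx']*p[:,0]/p[:,2]+m['cx'],m['fy']*p[:,1]/p[:,2]+m['cy']]
E
python3 - <<'E'
from h import *
im=np.load('pics/top0.npy');c=cam('top')
# dark low-saturation panel
roi=np.zeros(im.shape[:2],np.uint8);roi[150:250,195:340]=1
hsv=cv2.cvtColor(im,cv2.COLOR_RGB2HSV)
m=((hsv[...,1]<90)&(roi>0)).astype(np.uint8)
m=cv2.morphologyEx(m,cv2.MORPH_OPEN,np.ones((3,3)))
cs,_=cv2.findContours(m,cv2.RETR_EXTERNAL,2);k=max(cs,key=cv2.contourArea)
b=cv2.boxPoints(cv2.minAreaRect(k));print(b);w=ray(c,b,.065);print(w,w.mean(0),np.linalg.norm(np.diff(w,axis=0),axis=1))
print('L,R ring',ray(c,[[233,190],[277,199]],.081))
s=ctrl.get_state();R=Ro.from_rotvec(s['tool_rot']).as_matrix();print(R, s['joint_positions'])
E
```

```text
[[203.63309 218.63725]
 [216.6196  154.78703]
 [333.48032 178.55531]
 [320.4938  242.40553]]
[[ 0.43832651  0.15972572]
 [ 0.62635786  0.12266089]
 [ 0.54974857 -0.21687058]
 [ 0.36551312 -0.17199507]] [ 0.49498651 -0.02661976] [0.19164966 0.34806695 0.18962202]
L,R ring [[ 0.5174448   0.0743447 ]
 [ 0.48940203 -0.05094029]]
[[-9.07402747e-01  4.20261606e-01 -6.60817905e-04]
 [ 4.20262118e-01  9.07401316e-01 -1.61375033e-03]
 [-7.85702695e-05 -1.74203822e-03 -9.99998480e-01]] [-1.12290267  0.32176263 -0.07010151  1.45154898  0.02259007  1.37081196
 -0.05688229]
```

{"op": "step_arm", "data": {"commands": [{"travel":[-0.032,-0.034,0],"turn":[0,0,0]},{"travel":[-0.064,-0.068,0],"turn":[0,0,0]},{"travel":[-0.096,-0.102,0],"turn":[0,0,0]},{"travel":[-0.128,-0.136,0],"turn":[0,0,0]},{"travel":[-0.16,-0.17,0],"turn":[0,0,0]}]}}

```text
time: 0.6
position: [0.3472, 0.3662, 0.2362]
tool_rot: [-0.676, -3.068, 0.001]
ft_force: [0.6, 0.1, 0.2]
grip_width: 0.998
grip_force: 0.0
```

{"op": "step_arm", "data": {"commands": [{"travel":[-0.032,-0.034,0],"turn":[0,0,0]},{"travel":[-0.064,-0.068,0],"turn":[0,0,0]},{"travel":[-0.096,-0.102,0],"turn":[0,0,0]},{"travel":[-0.128,-0.136,0],"turn":[0,0,0]},{"travel":[-0.16,-0.17,0],"turn":[0,0,0]}]}}

```text
time: 1.1
position: [0.4207, 0.1448, 0.2364]
tool_rot: [-0.676, -3.068, -0.0]
ft_force: [0.3, -0.3, -0.9]
grip_width: 0.998
grip_force: 0.0
```

{"op": "step_arm", "data": {"commands": [{"travel":[-0.032,-0.034,0],"turn":[0,0,0]},{"travel":[-0.064,-0.068,0],"turn":[0,0,-3]},{"travel":[-0.096,-0.102,0],"turn":[0,0,-6]},{"travel":[-0.128,-0.136,0],"turn":[0,0,-9]},{"travel":[-0.145,-0.15,0],"turn":[0,0,-12]}]}}

```text
time: 1.6
position: [0.4893, -0.0554, 0.2366]
tool_rot: [0.357, 3.121, -0.002]
ft_force: [0.4, 0.7, -0.6]
grip_width: 1.004
grip_force: 0.0
```

{"op": "step_arm", "data": {"commands": [{"travel":[0,0,0],"turn":[0,0,0]},{"travel":[0,0,0],"turn":[0,0,0]},{"travel":[0,0,0],"turn":[0,0,0]}]}}

```text
time: 1.9
position: [0.4888, -0.0486, 0.2362]
tool_rot: [-0.349, -3.121, -0.001]
ft_force: [0.7, 0.8, -0.0]
grip_width: 1.0
grip_force: 0.0
```

Run:
```python
from h import *
s=ctrl.get_state();im=ctrl.get_image('wrist')
cv2.imwrite('pics/w1.png',cv2.resize(im[:,:,::-1],(800,600),interpolation=cv2.INTER_CUBIC));np.savez('pics/w1.npz',im=im,p=s['position'],r=s['tool_rot'])
```

```text
(no output)
```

View pics/w1.png

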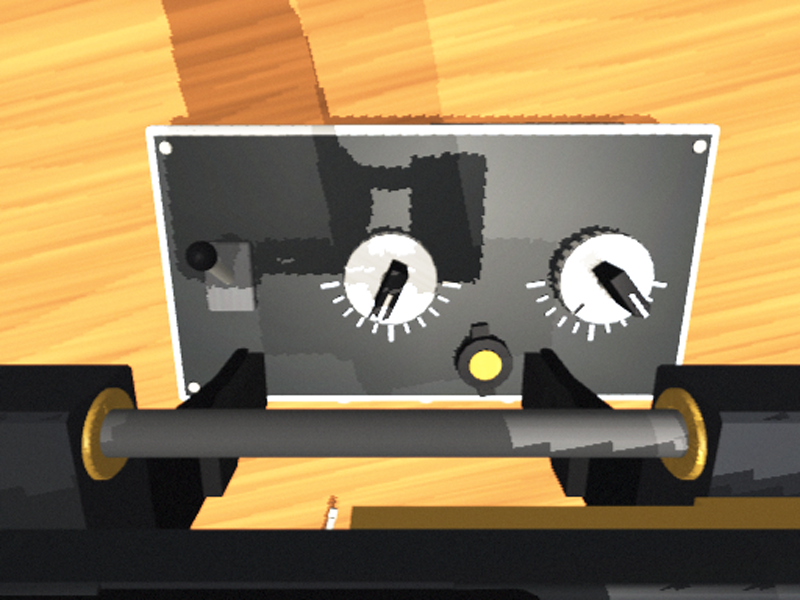

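The wrist view is upside down, with +x downwards. The toggle ball is at (200,255), the right knob at (392,280) with its nose towards (380,315), and the left knob at (607,275) with its nose towards (640,315). I'll enlarge both knobs and fit the console pose.

Run:
```python
from h import *
d=np.load('pics/w1.npz');im=d['im']
a=im[138:222,208:298];b=im[138:222,338:428]
o=np.hstack([cv2.resize(x,(396,370),interpolation=cv2.INTER_CUBIC) for x in(a,b)]);cv2.imwrite('pics/w1c.png',o[:,:,::-1])
c=cam('wrist',dict(position=d['p'],tool_rot=d['r']))
k=1/1.5625
P=np.array([[148,127],[719,126],[392,280],[607,275],[165,148],[699,147],[193,387]])*k
print(ray(c,P[:2],.065),'rings?',ray(c,P[2:4],.081))
```

```text
[[ 0.37432398 -0.16921636]
 [ 0.44745434  0.15552285]] rings? [[ 0.49155208 -0.04996407]
 [ 0.51702111  0.07616375]]
```

View pics/w1c.png

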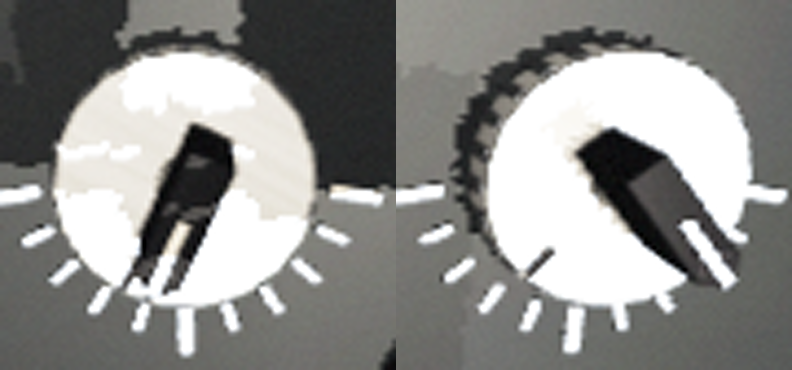

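The crop shows the right knob's white line from about (185,222) to (162,288), so it is slightly clockwise. The left knob's line runs from about (685,222) to (733,285), so it is counter-clockwise. The left ring mark is at (540,262).

Run:
```python
from h import *
d=np.load('pics/w1.npz');im=d['im']
c=cam('wrist',dict(position=d['p'],tool_rot=d['r']))
g=cv2.cvtColor(im,cv2.COLOR_RGB2GRAY)
C={}
for n,(u,v) in dict(R=(251,179),L=(388,176)).items():
    # outer edge of ring: cast from centre outward until last bright pixel before dark, fit ellipse
    pts=[]
    for a in np.linspace(0,2*np.pi,120,endpoint=False):
        r=np.arange(22,36,.25);x=u+r*np.cos(a);y=v+r*np.sin(a)
        p=cv2.remap(g,x[None].astype('f4'),y[None].astype('f4'),1)[0].astype(float)
        k=np.argmin(np.gradient(p)); 
        if np.gradient(p)[k]<-6: pts.append((x[k],y[k]))
    w=ray(c,pts,.081)
    cen=np.median(w,0)
    for _ in range(10):
        rr=np.linalg.norm(w-cen,axis=1);ok=abs(rr-.028)<.002
        A=np.c_[2*w[ok],np.ones(ok.sum())];q=np.linalg.lstsq(A,(w[ok]**2).sum(1),rcond=None)[0];cen=q[:2]
    print(n,cen,'r',np.sqrt(q[2]+cen@cen),ok.sum(),len(pts));C[n]=cen
y=C['L']-C['R'];print('sep',np.linalg.norm(y));y/=np.linalg.norm(y);x=np.array([y[1],-y[0]]);print('yaw',np.arctan2(x[1],x[0]))
org=C['R']+.025*y;print('origin',org,'org from L',C['L']-.105*y,'toggle pivot',org-.125*y, 'ball', ray(c,[200/1.5625,255/1.5625],.112), 'expect',org-.125*y-.0216*x)
def ang(v): return -np.arctan2(v@y,v@x)
for n,l,x0 in (('R',[(185,222),(162,288)],208),('L',[(289,222),(337,285)],338)):
    q=ray(c,np.array(l)/4.4+[x0,138],.114);print(n,'line ang',ang(q[1]-q[0]),'nose ang',ang(q[1]-C[n]),np.linalg.norm(q-C[n],axis=1))
```

```text
R [ 0.49116058 -0.05122092] r 0.027808275115997275 115 120
L [0.51958068 0.0755328 ] r 0.027930353432927525 105 117
sep 0.1299007665547635
yaw -0.22056725306263206
origin [ 0.49663016 -0.02682659] org from L [ 0.49660844 -0.02692342] toggle pivot [ 0.46928226 -0.14879827] ball [[ 0.44802902 -0.14458528]] expect [ 0.44820555 -0.14407256]
R line ang 0.32761704814457937 nose ang 0.2831382258924762 [0.00072147 0.01364691]
L line ang -0.7067055853127249 nose ang -0.7071748579219799 [0.00022917 0.01693914]
```

{"op": "step_arm", "data": {"commands": [{"travel":[-0.011,0.021,0.024],"turn":[0,0,0]},{"travel":[-0.022,0.042,0.048],"turn":[0,0,0]},{"travel":[-0.033,0.063,0.071],"turn":[0,0,0]},{"travel":[-0.033,0.063,0.071],"turn":[0,0,0]},{"travel":[-0.033,0.063,0.071],"turn":[0,0,0]}]}}

```text
time: 2.45
position: [0.5347, 0.0049, 0.165]
tool_rot: [-0.348, -3.121, 0.002]
ft_force: [0.5, -0.2, -0.3]
grip_width: 1.002
grip_force: 0.0
```

Run:
```python
from h import *
s=ctrl.get_state();im=ctrl.get_image('wrist');print(s['position'],s['joint_positions'])
cv2.imwrite('pics/w2.png',cv2.resize(im[:,:,::-1],(800,600),interpolation=cv2.INTER_CUBIC));np.savez('pics/w2.npz',im=im,p=s['position'],r=s['tool_rot'])
```

```text
[0.5347314  0.00491709 0.16498088] [-0.55353972  0.13130889  0.53584124  1.84703517 -0.07146347  1.18427511
  1.35456026]
```

View pics/w2.png

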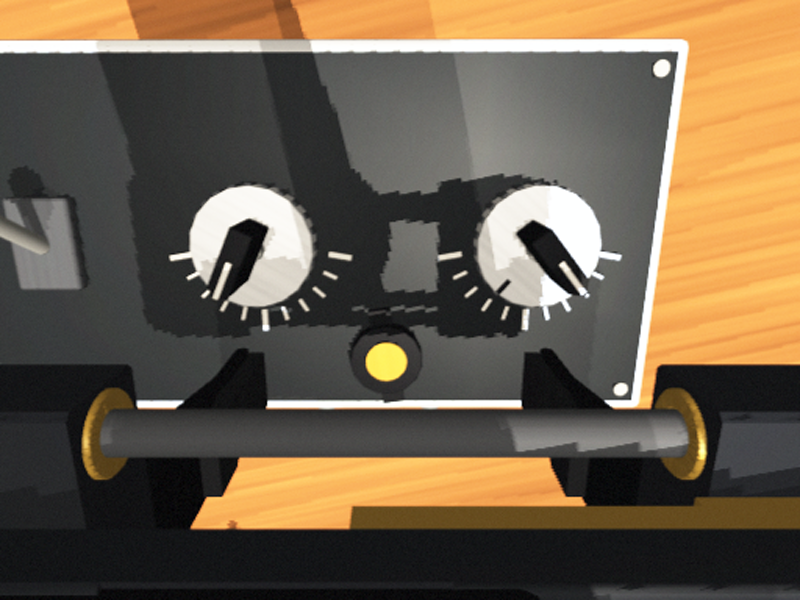

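The lines are clear now: right nose at about (215,298), left nose at about (583,295). The left ring mark is at (503,286) and the right one probably near (208,292). I'll enlarge this for a more accurate reading.

Run:
```python
from h import *
im=np.load('pics/w2.npz')['im']
o=np.hstack([cv2.resize(im[128:208,x:x+50],(400,600)[:2] if 0 else (375,600),interpolation=cv2.INTER_CUBIC) for x in(122,328)]);cv2.imwrite('pics/w2c.png',o[:,:,::-1])
```

```text
(no output)
```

View pics/w2c.png

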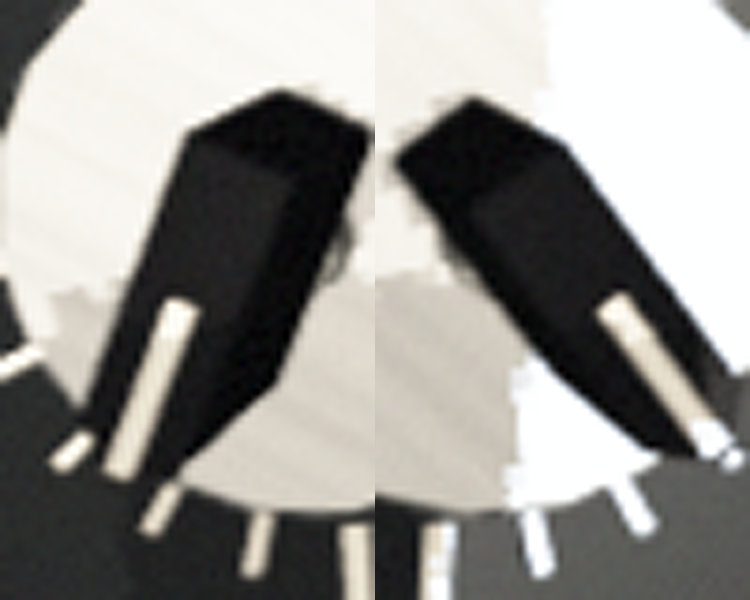

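```bash
cat >> h.py <<'E'
cR=np.array([.49116,-.05122]);cL=np.array([.51958,.07553]);yc=(cL-cR)/np.linalg.norm(cL-cR);xc=np.array([yc[1],-yc[0]])
def ang(v): return -np.arctan2(v@yc,v@xc)
E
python3 - <<'E'
from h import *
d=np.load('pics/w2.npz');s=dict(position=d['p'],tool_rot=d['r']);c=cam('wrist',s)
for n,l,x0,C in (('R',[(182,300),(122,475),(241,160)],122,cR),('L',[(238,300),(340,445),(144,174)],328,cL)):
    q=ray(c,(np.array(l)+.5)/7.5-.5+[x0,128],.114)
    print(n,'line',ang(q[1]-q[0]),'rear-nose',ang(q[1]-q[2]),'axis-nose',ang(q[1]-C),'axis est',q[2]+.014*(q[1]-q[2])/np.linalg.norm(q[1]-q[2]),np.linalg.norm(q-C,axis=1))
R=Ro.from_rotvec(s['tool_rot']).as_matrix()
dx=np.r_[cR,.165]-s['position'];print('tool x yaw',np.arctan2(R[1,0],R[0,0]),'to R at same z, tool axes',R.T@dx)
print('yawc',np.arctan2(xc[1],xc[0]))
E
```

```text
R line 0.4021917253954422 rear-nose 0.43030512604215543 axis-nose 0.41911998357689245 axis est [ 0.49194488 -0.0515971 ] [0.00046456 0.01569492 0.01314829]
L line -0.658866785867154 rear-nose -0.6706562729994099 axis-nose -0.6707760080319508 axis est [0.52005364 0.07576087] [0.00025145 0.01528818 0.01347309]
tool x yaw 2.9197367163705676 to R at same z, tool axes [ 0.03015106 -0.0643486   0.00010516]
yawc -0.22057276708600376
```

{"op": "step_arm", "data": {"commands": [{"travel":[0.01,-0.022,0],"turn":[0,0,8]},{"travel":[0.02,-0.044,0],"turn":[0,0,16]},{"travel":[0.03,-0.064,0],"turn":[0,0,23.7]},{"travel":[0.03,-0.064,0],"turn":[0,0,23.7]},{"travel":[0.03,-0.064,0],"turn":[0,0,23.7]}], "gripper": 0.5, "force": 12}}

```text
time: 3.0
position: [0.4923, -0.0522, 0.1668]
tool_rot: [0.984, 2.981, 0.004]
ft_force: [0.0, 0.6, 0.2]
grip_width: 0.634
grip_force: 0.0
```

Run:
```python
from h import *
s=ctrl.get_state();R=Ro.from_rotvec(s['tool_rot']).as_matrix()
print(s['time'],s['grip_width'],R.T@(np.r_[cR+[.0004,-.0002],.105]-s['position']),np.arctan2(-R[1,0],-R[0,0]),R[:,2],s['joint_positions'])
```

```text
3.0 0.6339145552414553 [1.14185565e-03 1.57219033e-05 6.18319529e-02] -0.6378029236130733 [ 0.00277104  0.00166398 -0.99999478] [-0.53170874  0.02766873  0.59930048  1.93945365 -0.01890147  1.17670052
  1.00762324]
```

{"op": "step_arm", "data": {"commands": [{"travel":[0.001,0,0.015],"turn":[0,0,0]},{"travel":[0.001,0,0.03],"turn":[0,0,0]},{"travel":[0.001,0,0.045],"turn":[0,0,0]},{"travel":[0.001,0,0.058],"turn":[0,0,0]},{"travel":[0.001,0,0.06],"turn":[0,0,0]}]}}

```text
time: 3.5
position: [0.4905, -0.0507, 0.1043]
tool_rot: [-0.982, -2.982, 0.001]
ft_force: [-1.0, -0.1, -0.2]
grip_width: 0.499
grip_force: 0.0
```

{"op": "step_arm", "data": {"commands": [{"travel":[0,0,0],"turn":[0,0,0]},{"travel":[0,0,0],"turn":[0,0,0]},{"travel":[0,0,0],"turn":[0,0,0]},{"travel":[0,0,0],"turn":[0,0,0]},{"travel":[0,0,0],"turn":[0,0,0]}], "gripper": 0, "force": 12}}

```text
time: 4.0
position: [0.4913, -0.0514, 0.1059]
tool_rot: [0.985, 2.983, 0.0]
ft_force: [-3.2, -4.9, 2.6]
grip_width: 0.133
grip_force: 3.6
```

{"op": "step_arm", "data": {"commands": [{"travel":[0,0,0],"turn":[0,0,0]},{"travel":[0,0,0],"turn":[0,0,0]},{"travel":[0,0,0],"turn":[0,0,0]}]}}

```text
time: 4.3
position: [0.491, -0.052, 0.1059]
tool_rot: [-0.986, -2.983, 0.001]
ft_force: [-2.8, -3.6, 5.8]
grip_width: 0.114
grip_force: 12.0
```

{"op": "step_arm", "data": {"commands": [{"travel":[0,0,0],"turn":[0,0,-5]},{"travel":[0,0,0],"turn":[0,0,-10]}]}}

```text
time: 4.5
position: [0.4911, -0.0518, 0.1059]
tool_rot: [0.717, 3.059, -0.0]
ft_force: [-2.1, -2.0, 5.0]
grip_width: 0.116
grip_force: 12.0
```

Run:
```python
from h import *
s=ctrl.get_state();im=ctrl.get_image('wrist');print(s['position'],s['ft_force'],s['torque'],s['grip_force'])
c=cam('wrist',s);print(proj(c,[[*cR,.114],[*cR,.081],[*cL,.114]]))
cv2.imwrite('pics/w3.png',cv2.resize(im[:,:,::-1],(800,600),interpolation=cv2.INTER_CUBIC))
```

```text
[ 0.49112595 -0.05179214  0.10591304] [-2.10213506 -1.95013178  5.04136149] [-0.49150532  0.53722819 -0.04026332] 12.001016772701405
[[251.54816681 258.75562277]
 [251.63186014 230.71879903]
 [539.53787432 194.95801908]]
```

View pics/w3.png

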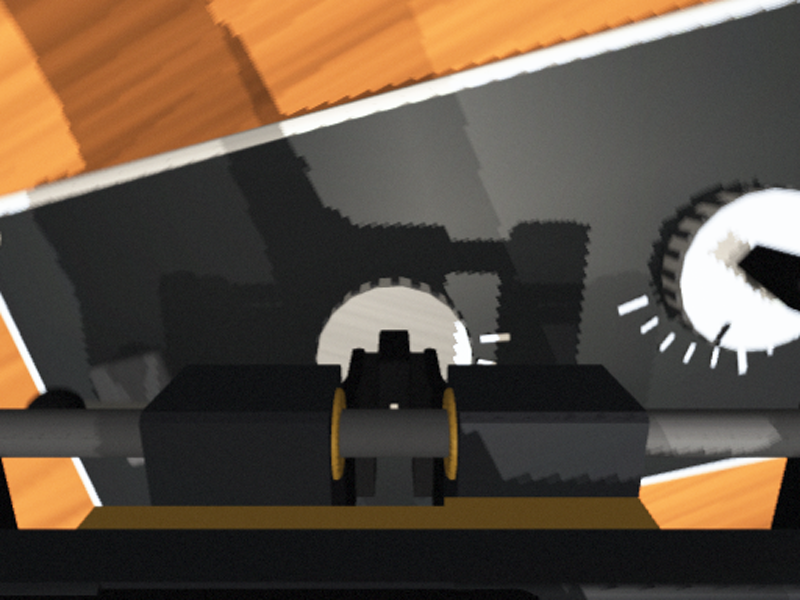

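The bar sits between the pads at (395,350), and part of the ring shows behind it. Since Fz is about +5 N, I'll open, lift 3 mm and regrip to rule out contact with the ring.

{"op": "step_arm", "data": {"commands": [{"travel":[0,0,0],"turn":[0,0,0]},{"travel":[0,0,0],"turn":[0,0,0]},{"travel":[0,0,-0.003],"turn":[0,0,0]}], "gripper": 0.3}}

```text
time: 4.85
position: [0.4909, -0.0507, 0.1081]
tool_rot: [-0.722, -3.057, -0.0]
ft_force: [0.9, -0.5, 0.3]
grip_width: 0.267
grip_force: 0.0
```

{"op": "step_arm", "data": {"commands": [{"travel":[0,0,0],"turn":[0,0,0]},{"travel":[0,0,0],"turn":[0,0,0]},{"travel":[0,0,0],"turn":[0,0,0]},{"travel":[0,0,0],"turn":[0,0,0]},{"travel":[0,0,0],"turn":[0,0,0]}], "gripper": 0, "force": 8}}

```text
time: 5.35
position: [0.4909, -0.0517, 0.1086]
tool_rot: [-0.722, -3.057, 0.001]
ft_force: [-1.2, -1.5, 2.0]
grip_width: 0.115
grip_force: 8.0
```

{"op": "step_arm", "data": {"commands": [{"travel":[0,0,0],"turn":[0,0,-6]},{"travel":[0,0,0],"turn":[0,0,-12]},{"travel":[0,0,0],"turn":[0,0,-18]},{"travel":[0,0,0],"turn":[0,0,-24]},{"travel":[0,0,0],"turn":[0,0,-30]}]}}

```text
time: 5.85
position: [0.4911, -0.0509, 0.1086]
tool_rot: [0.101, -3.14, -0.001]
ft_force: [-0.8, 0.5, 1.4]
grip_width: 0.116
grip_force: 8.0
```

{"op": "step_arm", "data": {"commands": [{"travel":[0,0,0],"turn":[0,0,-6]},{"travel":[0,0,0],"turn":[0,0,-12]},{"travel":[0,0,0],"turn":[0,0,-18]},{"travel":[0,0,0],"turn":[0,0,-22.2]},{"travel":[0,0,0],"turn":[0,0,-22.2]}]}}

```text
time: 6.35
position: [0.4909, -0.0504, 0.1085]
tool_rot: [0.698, -3.063, -0.002]
ft_force: [-1.0, 1.5, 1.8]
grip_width: 0.115
grip_force: 8.0
```

{"op": "step_arm", "data": {"commands": [{"travel":[0,0,0],"turn":[0,0,0]},{"travel":[0,0,0],"turn":[0,0,0]},{"travel":[0,0,0],"turn":[0,0,0]}]}}

```text
time: 6.65
position: [0.4909, -0.0504, 0.1086]
tool_rot: [0.697, -3.063, -0.002]
ft_force: [-2.4, 4.8, 2.2]
grip_width: 0.116
grip_force: 8.0
```

Run:
```python
from h import *
s=ctrl.get_state();R=Ro.from_rotvec(s['tool_rot']).as_matrix()
print('heading',np.arctan2(-R[1,0],-R[0,0]),s['torque'],s['joint_positions'][6])
```

```text
heading 0.4473034350297893 [ 1.04138384  0.58420254 -0.03159681] 2.121825838437286
```

{"op": "step_arm", "data": {"commands": [{"travel":[0,0,0],"turn":[0,0,0]},{"travel":[0,0,0],"turn":[0,0,0]},{"travel":[0,0,0],"turn":[0,0,0]},{"travel":[0,0,-0.02],"turn":[0,0,0]},{"travel":[0,0,-0.056],"turn":[0,0,0]}], "gripper": 0.4}}

```text
time: 7.15
position: [0.4892, -0.0519, 0.1629]
tool_rot: [0.695, -3.058, 0.001]
ft_force: [0.9, 0.7, -0.3]
grip_width: 0.386
grip_force: 0.0
```

{"op": "step_arm", "data": {"commands": [{"travel":[-0.02,0.01,0],"turn":[0,0,8]},{"travel":[-0.04,0.02,0],"turn":[0,0,16]},{"travel":[-0.0635,0.0306,0],"turn":[0,0,24]},{"travel":[-0.0635,0.0306,0],"turn":[0,0,32]},{"travel":[-0.0635,0.0306,0],"turn":[0,0,38.3]}], "gripper": 1.0}}

```text
time: 7.65
position: [0.5357, 0.0039, 0.1643]
tool_rot: [0.353, 3.121, -0.002]
ft_force: [0.4, -0.7, -0.2]
grip_width: 0.769
grip_force: 0.0
```

{"op": "step_arm", "data": {"commands": [{"travel":[0,0,0],"turn":[0,0,0]},{"travel":[0,0,0],"turn":[0,0,0]},{"travel":[0,0,0],"turn":[0,0,0]}]}}

```text
time: 7.95
position: [0.5351, 0.0034, 0.1646]
tool_rot: [0.344, 3.122, -0.0]
ft_force: [0.0, -0.0, -0.0]
grip_width: 0.979
grip_force: 0.0
```

Run:
```python
from h import *
s=ctrl.get_state();im=ctrl.get_image('wrist');print(s['time'],s['position'],s['tool_rot'])
np.savez('pics/w4.npz',im=im,p=s['position'],r=s['tool_rot'])
c=cam('wrist',s);p=proj(c,[[*cR,.1],[*cL,.1]]).astype(int)-[35,40];print(p)
o=np.hstack([cv2.resize(im[y:y+80,x:x+70],(400,457),interpolation=cv2.INTER_CUBIC) for x,y in p]);cv2.imwrite('pics/w4c.png',o[:,:,::-1])
```

```text
7.95 [0.53513877 0.00341024 0.16460839] [ 3.44172823e-01  3.12240008e+00 -9.28182203e-06]
[[119 122]
 [319 122]]
```

View pics/w4c.png

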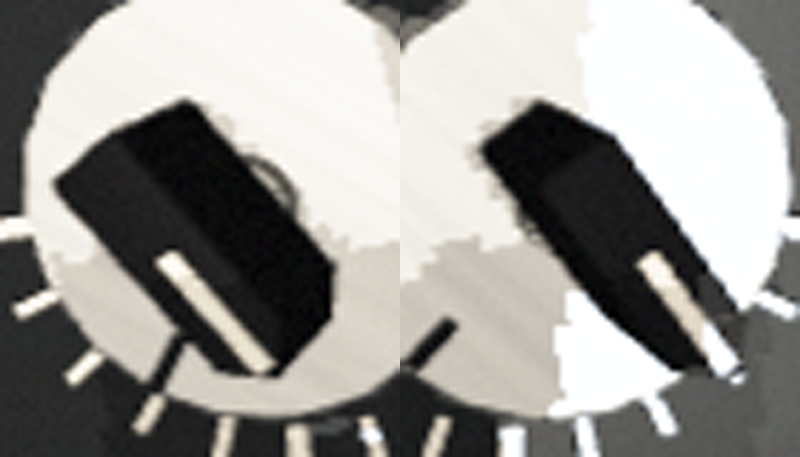

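The right line runs from (168,258) to (265,372), the left from (650,260) to (735,375). The right ring mark is now visible at (165,365). I'll compare its position with the earlier pictures.

Run:
```python
from h import *
d=np.load('pics/w4.npz');c=cam('wrist',dict(position=d['p'],tool_rot=d['r']))
k=400/70;A={}
for n,l,p,C in (('R',[(168,258),(265,372),(85,155)],(119,122),cR),('L',[(250,260),(335,375),(178,162)],(319,122),cL)):
    q=ray(c,(np.array(l)+.5)/k-.5+p,.114)
    print(n,'line',ang(q[1]-q[0]),'rear-nose',ang(q[1]-q[2]),'axis-nose',ang(q[1]-C),np.linalg.norm(q-C,axis=1))
m=ray(c,(np.array([(184,335),(155,390),(55,322),(12,368)])+.5)/k-.5+[[119,122],[119,122],[319,122],[319,122]],.081)
print('R mark',[ang(x-cR) for x in m[:2]],np.linalg.norm(m[:2]-cR,axis=1),'L',[ang(x-cL) for x in m[2:]])
for f,x0,y0,s in(('w1',208,138,4.4),('w2',122,128,7.5)):
    d=np.load(f'pics/{f}.npz');c2=cam('wrist',dict(position=d['p'],tool_rot=d['r']))
    print(f,(proj(c2,np.c_[m[:2],[.081]*2])-[x0,y0])*s)
```

```text
R line -0.6427784497097269 rear-nose -0.6294339449367798 axis-nose -0.6480887556730235 [0.00010779 0.01563595 0.01352779]
L line -0.6845361300664229 rear-nose -0.6833540977916027 axis-nose -0.6984017268728766 [0.0003458  0.01663663 0.01324047]
R mark [np.float64(0.5057472586059711), np.float64(0.5149058156375519)] [0.01921157 0.02755779] L [np.float64(0.6797853662108195), np.float64(0.685841784526264)]
w1 [[139.83086488 256.35864906]
 [120.64236644 287.96464247]]
w2 [[204.60451243 401.0385537 ]
 [166.90396498 473.04497117]]
```

The ring mark matches its earlier position, so the ring hasn't moved. The fine knob is about 0.045 rad short, so I'll regrip and trim it.

{"op": "step_arm", "data": {"commands": [{"travel":[0.01,-0.021,0],"turn":[0,0,-8]},{"travel":[0.02,-0.042,0],"turn":[0,0,-16]},{"travel":[0.031,-0.063,0],"turn":[0,0,-24]},{"travel":[0.031,-0.063,0],"turn":[0,0,-32]},{"travel":[0.031,-0.063,0],"turn":[0,0,-36.6]}], "gripper": 0.4}}

```text
time: 8.5
position: [0.4907, -0.0518, 0.1648]
tool_rot: [-0.657, 3.071, 0.001]
ft_force: [-0.7, 0.5, 0.6]
grip_width: 0.632
grip_force: 0.0
```

{"op": "step_arm", "data": {"commands": [{"travel":[0,0,0],"turn":[0,0,0]},{"travel":[0,0,0],"turn":[0,0,0]},{"travel":[0,0,0],"turn":[0,0,0]}]}}

```text
time: 8.8
position: [0.4911, -0.0509, 0.1646]
tool_rot: [-0.65, 3.073, -0.0]
ft_force: [0.4, -1.2, -0.0]
grip_width: 0.422
grip_force: 0.0
```

Run:
```python
from h import *
s=ctrl.get_state();R=Ro.from_rotvec(s['tool_rot']).as_matrix()
print(s['time'],s['grip_width'],R.T@(np.r_[cR+[.0002,-.0002],.1085]-s['position']),np.arctan2(-R[1,0],-R[0,0]))
```

```text
8.8 0.4219043454599922 [ 3.81466803e-05 -6.02949879e-04  5.61031684e-02] 0.4170172162220889
```

{"op": "step_arm", "data": {"commands": [{"travel":[0,0,0.02],"turn":[0,0,0]},{"travel":[0,0,0.04],"turn":[0,0,0]},{"travel":[0,0,0.056],"turn":[0,0,0]},{"travel":[0,0,0.056],"turn":[0,0,0]},{"travel":[0,0,0.056],"turn":[0,0,0]}]}}

```text
time: 9.3
position: [0.4912, -0.0509, 0.1088]
tool_rot: [0.651, -3.073, 0.0]
ft_force: [1.5, 0.1, 0.3]
grip_width: 0.399
grip_force: 0.0
```

{"op": "step_arm", "data": {"commands": [{"travel":[0,0,0],"turn":[0,0,0]},{"travel":[0,0,0],"turn":[0,0,0]},{"travel":[0,0,0],"turn":[0,0,0]},{"travel":[0,0,0],"turn":[0,0,0]},{"travel":[0,0,0],"turn":[0,0,0]}], "gripper": 0, "force": 8}}

```text
time: 9.8
position: [0.4913, -0.0502, 0.109]
tool_rot: [-0.652, 3.073, 0.002]
ft_force: [-1.1, 1.7, 2.7]
grip_width: 0.113
grip_force: 8.0
```

{"op": "step_arm", "data": {"commands": [{"travel":[0,0,0],"turn":[0,0,-2]},{"travel":[0,0,0],"turn":[0,0,-3.9]},{"travel":[0,0,0],"turn":[0,0,-3.9]},{"travel":[0,0,0],"turn":[0,0,-3.9]}]}}

```text
time: 10.2
position: [0.4912, -0.0501, 0.109]
tool_rot: [-0.755, 3.049, 0.002]
ft_force: [-2.0, 4.0, 5.7]
grip_width: 0.118
grip_force: 8.0
```

{"op": "step_arm", "data": {"commands": [{"travel":[0,0,0],"turn":[0,0,0]},{"travel":[0,0,0],"turn":[0,0,0]},{"travel":[0,0,0],"turn":[0,0,0]},{"travel":[0,0,-0.02],"turn":[0,0,0]},{"travel":[0,0,-0.056],"turn":[0,0,0]}], "gripper": 0.4}}

```text
time: 10.7
position: [0.4889, -0.0513, 0.1627]
tool_rot: [0.753, -3.044, 0.0]
ft_force: [0.6, 0.2, -0.6]
grip_width: 0.384
grip_force: 0.0
```

{"op": "step_arm", "data": {"commands": [{"travel":[-0.02,0.01,0],"turn":[0,0,8]},{"travel":[-0.04,0.02,0],"turn":[0,0,16]},{"travel":[-0.0635,0.0306,0],"turn":[0,0,24]},{"travel":[-0.0635,0.0306,0],"turn":[0,0,32]},{"travel":[-0.0635,0.0306,0],"turn":[0,0,40.3]}], "gripper": 1.0}}

```text
time: 11.2
position: [0.5332, 0.0062, 0.1641]
tool_rot: [-0.348, -3.122, 0.002]
ft_force: [0.0, 0.0, -0.3]
grip_width: 0.766
grip_force: 0.0
```

{"op": "step_arm", "data": {"commands": [{"travel":[0,0,0],"turn":[0,0,0]},{"travel":[0,0,0],"turn":[0,0,0]},{"travel":[0,0,0],"turn":[0,0,0]}]}}

```text
time: 11.5
position: [0.5329, 0.0055, 0.1645]
tool_rot: [0.338, 3.123, -0.0]
ft_force: [-0.9, -0.4, 0.4]
grip_width: 0.973
grip_force: 0.0
```

Run:
```python
from h import *
s=ctrl.get_state();im=ctrl.get_image('wrist');print(s['time'],s['position'],s['tool_rot'])
np.savez('pics/w5.npz',im=im,p=s['position'],r=s['tool_rot'])
c=cam('wrist',s);p=proj(c,[[*cR,.1],[*cL,.1]]).astype(int)-[35,40];print(p)
o=np.hstack([cv2.resize(im[y:y+80,x:x+70],(400,457),interpolation=cv2.INTER_CUBIC) for x,y in p]);cv2.imwrite('pics/w5c.png',o[:,:,::-1])
```

```text
11.5 [0.53286587 0.00552571 0.16451207] [ 3.37711564e-01  3.12331792e+00 -7.97896680e-05]
[[117 126]
 [317 126]]
```

View pics/w5c.png

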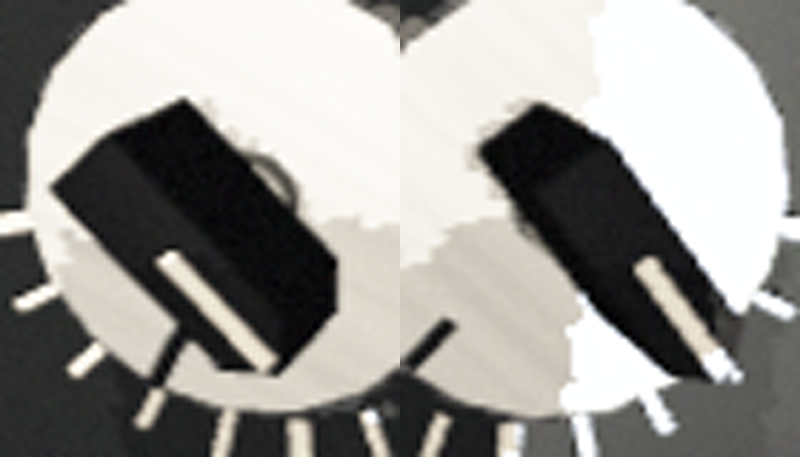

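Right line from (168,256) to (268,366), left from (647,263) to (728,370). The ring mark is unchanged. I'll fit the lines by mask to compare them.

Run:
```python
from h import *
for f in('w2','w4','w5'):
    d=np.load(f'pics/{f}.npz');c=cam('wrist',dict(position=d['p'],tool_rot=d['r']))
    g=cv2.cvtColor(d['im'],cv2.COLOR_RGB2GRAY)
    for n,C,a0 in(('R',cR,.41 if f=='w2' else -.67),('L',cL,-.68)):
        # sample the knob's top plane in its own approximate frame; white line = bright centroid across the bar at each radius
        e=np.cos(a0)*xc-np.sin(a0)*yc;q=np.array([-e[1],e[0]])
        R=np.linspace(.004,.0145,22);T=np.linspace(-.003,.003,41);pts=[]
        for r in R:
            X=np.c_[C+r*e+T[:,None]*q,np.full(41,.114)];uv=proj(c,X).astype('f4')
            p=cv2.remap(g,uv[None,:,0],uv[None,:,1],1)[0].astype(float);w=np.clip(p-90,0,None)
            if w.sum()>300: pts.append((r,(w*T).sum()/w.sum()))
        pts=np.array(pts);k=np.polyfit(pts[:,0],pts[:,1],1);print(f,n,len(pts),'angle %.3f off %.4f'%(a0-np.arctan(k[0]),k[1]), 'thru-axis %.3f'%(a0-np.median(pts[:,1]/pts[:,0])))
```

```text
w2 R 22 angle 0.432 off -0.0002 thru-axis 0.450
w2 L 22 angle -0.684 off -0.0002 thru-axis -0.662
w4 R 22 angle -0.657 off -0.0000 thru-axis -0.657
w4 L 22 angle -0.692 off 0.0001 thru-axis -0.702
w5 R 22 angle -0.672 off 0.0002 thru-axis -0.695
w5 L 22 angle -0.689 off 0.0001 thru-axis -0.696
```

The knobs agree within about 0.02 rad (right −0.672/−0.695, left −0.689/−0.696). Now the toggle: close the fingers and go behind its tip.

{"op": "step_arm", "data": {"commands": [{"travel":[0.016,-0.033,0],"turn":[0,0,0]},{"travel":[0.032,-0.066,0],"turn":[0,0,0]},{"travel":[0.048,-0.1,0],"turn":[0,0,0]},{"travel":[0.064,-0.133,0],"turn":[0,0,0]},{"travel":[0.079,-0.164,0],"turn":[0,0,0]}], "gripper": 0}}

```text
time: 12.05
position: [0.4192, -0.1387, 0.1646]
tool_rot: [0.339, 3.123, 0.001]
ft_force: [0.0, -0.4, -0.3]
grip_width: 0.632
grip_force: 0.0
```

{"op": "step_arm", "data": {"commands": [{"travel":[0,0,0],"turn":[0,0,0]},{"travel":[0,0,0],"turn":[0,0,0]},{"travel":[0,0,0],"turn":[0,0,0]},{"travel":[0,0,0],"turn":[0,0,0]},{"travel":[0,0,0],"turn":[0,0,0]}]}}

```text
time: 12.55
position: [0.4209, -0.1366, 0.1645]
tool_rot: [-0.338, -3.123, 0.001]
ft_force: [0.2, -0.3, 0.3]
grip_width: 0.174
grip_force: 0.0
```

Run:
```python
from h import *
s=ctrl.get_state();R=Ro.from_rotvec(s['tool_rot']).as_matrix()
piv=cR-.1*yc;p=np.array(s['position'])
print(s['time'],s['grip_width'],'console rel pivot',(p[:2]-piv)@xc,(p[:2]-piv)@yc,p,R.T@(np.r_[piv-.05*xc,.112]-p),'push +52mm in tool',R.T@np.r_[xc*.052,0],R[:,2])
```

```text
12.55 0.17431707979936384 console rel pivot -0.049904951854403044 0.001317932758015584 [ 0.42087362 -0.1365926   0.16447195] [ 9.31803530e-05 -1.29125347e-03  5.24726206e-02] push +52mm in tool [-5.19993340e-02 -2.63044593e-04 -8.32518958e-06] [-2.65566464e-04 -4.52640684e-04 -9.99999862e-01]
```

{"op": "step_arm", "data": {"commands": [{"travel":[0,-0.001,0.015],"turn":[0,0,0]},{"travel":[0,-0.001,0.03],"turn":[0,0,0]},{"travel":[0,-0.001,0.045],"turn":[0,0,0]},{"travel":[0,-0.001,0.052],"turn":[0,0,0]},{"travel":[0,-0.001,0.052],"turn":[0,0,0]}]}}

```text
time: 13.05
position: [0.4196, -0.1379, 0.1117]
tool_rot: [-0.34, -3.121, 0.001]
ft_force: [-0.3, -0.6, 0.2]
grip_width: 0.006
grip_force: 0.0
```

{"op": "step_arm", "data": {"commands": [{"travel":[-0.006,0,0],"turn":[0,0,0]},{"travel":[-0.012,0,0],"turn":[0,0,0]},{"travel":[-0.018,0,0],"turn":[0,0,0]},{"travel":[-0.024,0,0],"turn":[0,0,0]},{"travel":[-0.03,0,0],"turn":[0,0,0]}]}}

```text
time: 13.55
position: [0.4503, -0.1449, 0.1127]
tool_rot: [0.341, 3.123, -0.0]
ft_force: [-1.3, -0.9, 1.4]
grip_width: 0.009
grip_force: 1.0
```

{"op": "step_arm", "data": {"commands": [{"travel":[-0.005,0,0],"turn":[0,0,0]},{"travel":[-0.01,0,0],"turn":[0,0,0]},{"travel":[-0.014,0,0],"turn":[0,0,0]},{"travel":[-0.018,0,0],"turn":[0,0,0]},{"travel":[-0.018,0,0],"turn":[0,0,0]}]}}

```text
time: 14.05
position: [0.4673, -0.1487, 0.1123]
tool_rot: [-0.341, -3.123, 0.001]
ft_force: [-2.0, -0.2, -0.0]
grip_width: 0.008
grip_force: 0.7
```

{"op": "step_arm", "data": {"commands": [{"travel":[-0.002,0,0],"turn":[0,0,0]},{"travel":[-0.004,0,0],"turn":[0,0,0]},{"travel":[-0.005,0,0],"turn":[0,0,0]},{"travel":[-0.005,0,0],"turn":[0,0,0]}]}}

```text
time: 14.45
position: [0.4689, -0.1491, 0.1118]
tool_rot: [-0.34, -3.116, -0.002]
ft_force: [-9.8, 1.4, 4.2]
grip_width: 0.0
grip_force: 5.4
```

{"op": "step_arm", "data": {"commands": [{"travel":[-0.001,0,0],"turn":[0,0,0]},{"travel":[-0.002,0,0],"turn":[0,0,0]},{"travel":[-0.002,0,0],"turn":[0,0,0]}]}}

```text
time: 14.75
position: [0.4692, -0.1491, 0.1116]
tool_rot: [-0.34, -3.112, -0.004]
ft_force: [-13.4, 3.5, 7.3]
grip_width: 0.007
grip_force: 8.2
```

Force rises with no further motion, so the toggle is at its stop. I'll back off, lift and check.

{"op": "step_arm", "data": {"commands": [{"travel":[0.012,0,0],"turn":[0,0,0]},{"travel":[0.025,0,0],"turn":[0,0,0]},{"travel":[0.025,0,-0.03],"turn":[0,0,0]},{"travel":[0.025,0,-0.07],"turn":[0,0,0]},{"travel":[0.025,0,-0.11],"turn":[0,0,0]}]}}

```text
time: 15.25
position: [0.4501, -0.145, 0.2244]
tool_rot: [0.341, 3.12, 0.0]
ft_force: [0.4, 0.2, 0.6]
grip_width: 0.01
grip_force: 0.0
```

{"op": "step_arm", "data": {"commands": [{"travel":[-0.03,0.02,0],"turn":[0,0,0]},{"travel":[-0.06,0.05,0],"turn":[0,0,0]},{"travel":[-0.08,0.08,0],"turn":[0,0,0]},{"travel":[-0.08,0.08,0],"turn":[0,0,0]},{"travel":[-0.08,0.08,0],"turn":[0,0,0]}]}}

```text
time: 15.75
position: [0.5459, -0.0834, 0.2226]
tool_rot: [0.338, 3.122, -0.002]
ft_force: [-0.0, -1.6, -0.0]
grip_width: 0.007
grip_force: 0.0
```

Run:
```python
from h import *
s=ctrl.get_state();im=ctrl.get_image('wrist');print(s['time'],s['position'],s['ft_force'])
c=cam('wrist',s);piv=cR-.1*yc
print('expected ball px (x1.5625): on',proj(c,[[*(piv+.0216*xc),.112]])*1.5625,'off',proj(c,[[*(piv-.0216*xc),.112]])*1.5625)
cv2.imwrite('pics/w6.png',cv2.resize(im[:,:,::-1],(800,600),interpolation=cv2.INTER_CUBIC))
```

```text
15.75 [ 0.54585343 -0.08344417  0.22263289] [-0.01426697 -1.56063117 -0.00806213]
expected ball px (x1.5625): on [[231.13785608 218.86847779]] off [[223.65292347 127.2160597 ]]
```

View pics/w6.png

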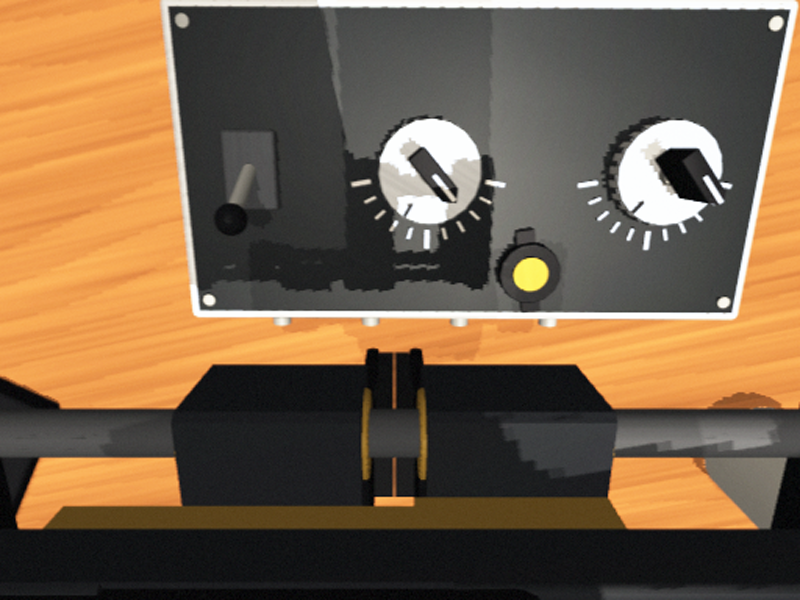

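The toggle ball is at (231,219), exactly where it should be when fully on. Both knobs point the same way, the ring mark hasn't moved, and the robot is clear, so I'm handing in.

```bash
python3 -c "
from bench import ctrl
print(ctrl.close_job())"
```

```text
the job is handed in; nothing more can be done
None
```

I set the right inner knob to match the left one within about 0.02 rad, with no visible movement of the outer ring, then pushed the output toggle fully on; the job was handed in at about 16 s, and no verdict was returned.

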